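# Build the sieve stack on the shaker

## Robot

A 6-joint arm with a two-finger parallel gripper is mounted at the origin on a cart in front of the work surface, level with it; the furniture and walls round the work are solid. World frame = base frame: x ahead of the robot, y to its left, z up, the work surface at z = 0. Lengths are in m, angles in rad, forces in N, time in s.
With the tool pointing down it reaches from about 0.275 to 0.75 m from the base axis. Payload 10.2 kg.
Tool frame: the origin (TCP) lies midway between the tips of the shut fingers; the grasp point (between the pads) lies 19 mm behind it (arm.grasp_offset is the distance from the TCP to the grasp point, in m); y points along the fingers, z is the direction in which the jaws open and shut, and the axes are right-handed (so a half turn about y gives the same grasp; the last joint's range is limited). The gripper opens to 88 mm and grips with 3 to 60 N. Pads are 18 mm wide; open, the fingers measure 123 mm over their backs; the gripper's body (75 mm by 187 mm) begins 45 mm behind the grasp point.
Start: joints at [-1.324, 0.313, 1.498, -0, 1.331, -0.223], TCP at [0.238, -0.468, 0.239] pointing down, gripper open.
Joint ranges: [-2.94, 2.94], [-0.97, 2.17], [0.19, 2.56], [-1.23, 4.37], [0.02, 3.11], [-2.88, 2.88]. Speed limits (rad/s): [2.39, 2.39, 3.01, 3.14, 3.14, 3.14].

## Interface

Orientations are given as a unit quaternion [x, y, z, w].
In Python, from rig import sense, eyes, arm gives the robot as it stands. The module is installed in compiled form; this text tells all that it offers.
- The arm moves only by the shell command python3 -m inch 'ROWS' [FORCE]. ROWS is JSON, a list of rows, each a list of 5 numbers: the shift along the tool's x, y, z in m, then the turn about the tool's y in rad, then the opening, from -1 (shut) to 1 (fully open). A call has 1 to 20 rows; each row is the pose to reach, as a shift and turn from the pose measured when the call began, along the tool's axes at that moment; what a row does not reach only later rows make up. A row lasts 1/12 s, in which the tool goes at most 41.7 mm and 7.16 degrees, less where a joint would pass 70% of its speed; a pose out of reach is approached as far as the arm can. A call with a gripper value outside its range is refused whole. The fingers move at their own pace and stop on an object; FORCE is the grip in N (left out, the last holds). Time passes only in rows, so rows that repeat a pose let the fingers close. It gives the time, the measured TCP pose, the force and the opening at its end, in the units of the state.
- sense(): the state, without advancing time (a new reading comes with each control period).
- eyes.snapshot(name): name is "scene" or "top"; returns the picture (400x640x3 uint8, red, green, blue); there is no depth.
- eyes.camera_model(name): a dict with "mtx" (3x3 intrinsics, pixels), "k1" (the pictures are not rectified: a ray, as slopes to the right and down, at radius r is drawn at 1 + k1 r^2 times it, then the intrinsics apply), "rvec" (rotation vector, rad) and "tvec" (3), from world to camera coordinates, as OpenCV has them. Camera axes: x right, y down, z forward; pixel columns grow to the right and rows downward; lengths in m; the calibration is good to about 2 mm. A picture is of the moment at which its call begins. camera_model takes no time and is no camera call.
- arm.hand_in(): hands the job in, once; it reports no verdict.
The state is a dict: "time_s": time; "joints": joint angles; "joint_velocities": joint speeds; "effort": joint torques, N m; "ee_pos": TCP position; "tool_rot": TCP orientation; "force": force on the tool from outside, world axes, zero at the start; "torque": the same for the moment, N m; "opening": opening from 0.0 (shut) to 1.0 (fully open).
Only numpy, scipy, OpenCV 4.12 (cv2) and the standard library are available. Lean on these libraries where they do the work, as an engineer would, in place of code of your own. Each camera call takes 0.05 s, during which the arm holds its last target. There are 200 camera calls.

## Task

Build up the sieve stack on the receiver pan of the small shaker: the fine sieve at the bottom, then the medium one, then the coarse one, and the lid on top. Each must sit level and fully home in the rim of the one below it. Leave everything else on the bench where it stands.

Things in the scene. Friction and masses are not known exactly. Their poses are not given: they have to be found in the camera images.
- pan_rim (a point): Centre of the receiver pan's mouth, level with its rim, 60 mm above the bench; z up. The pan is a plain aluminium cup, solid floor, 45 mm outside, 38 mm inside, 22 mm deep, fixed on the shaker: a grey box 92x92x31 mm with a black key panel in front and a 68 mm dark disc (top at 35 mm) under the pan; it cannot be pushed along the bench.
- sieve_fine_centre (a point): Fine sieve: shallowest of the three, 26 mm high, floor of close-woven grey wire cloth. Steel ring 47 mm outside, 38 mm inside, open at the top. Under the ring a skirt 8 mm high, 34 mm across tapering to 25 mm at the foot, nests in the mouth below until the ring rests on that rim. Point on its axis, 13 mm above its foot, 13 mm below its rim; z up. Nested it adds 18 mm. 60 g.
- sieve_medium_centre (a point): Medium sieve, 34 mm high overall, floor a perforated plate with about twenty holes of 4 mm; ring, mouth and skirt like the fine sieve's (47 mm outside, 38 mm inside). The point is on its axis, 17 mm above its foot and 17 mm below its rim; z points up. Nested, it adds 26 mm. 80 g.
- sieve_coarse_centre (a point): Coarse sieve, the tallest, 44 mm high overall, floor a perforated plate with seven large holes of 9 mm; ring, mouth and skirt like the fine sieve's (47 mm outside, 38 mm inside). The point is on its axis, 22 mm above its foot and 22 mm below its rim; z points up. Nested, it adds 36 mm. 100 g.
- lid_knob (a point): Lid: a steel disc 47 mm across and 6 mm thick with a black knob, 18 mm in diameter and 26 mm high; below the disc the same 8 mm tapered skirt as the sieves'. 40 mm high overall. The point is on its axis at mid-height of the knob, 27 mm above its foot, 13 mm above the disc's upper face and 13 mm below the knob's top; z points up. 70 g.
- vial_centre (a point): A bystander, to be left where it is: capped sample vial with a black cap standing upright, 30 mm in diameter, 50 mm high; the point is its centre.
- weight_centre (a point): A bystander, to be left where it is: small steel balance weight, 21 mm in diameter, 22 mm high; the point is its centre.
- hex_set_centre (a point): A bystander, to be left where it is: red folding hex-key set lying flat, 22x86x23 mm, long along its y; the point is its centre.
- marker_centre (a point): A bystander, to be left where it is: white marker pen with a blue cap lying flat, 15x124x14 mm, long along its y; the point is its centre.

How it is judged:
At the end, for the whole second after the job is handed in: Fine sieve in the pan, medium in the fine, coarse in the medium, lid in the coarse: each axis within 5 mm of the one below, each within 3 mm of its fully seated height, tilted less than 0.1 rad, at rest and released (horizontal distance between sieve_fine_centre and pan_rim below 0.005 m and z of sieve_fine_centre in the frame of pan_rim between 0.002 and 0.008 m and angle between each of sieve_fine_centre, sieve_medium_centre, sieve_coarse_centre, lid_knob's own z axis and vertical below 0.1 rad and linear speed of each of sieve_fine, sieve_medium, sieve_coarse, sieve_lid below 0.02 m/s and horizontal distance between sieve_medium_centre and sieve_fine_centre below 0.005 m and z of sieve_medium_centre in the frame of sieve_fine_centre between 0.019 and 0.025 m and horizontal distance between sieve_coarse_centre and sieve_medium_centre below 0.005 m and z of sieve_coarse_centre in the frame of sieve_medium_centre between 0.028 and 0.034 m and horizontal distance between lid_knob and sieve_coarse_centre below 0.005 m and z of lid_knob in the frame of sieve_coarse_centre between 0.038 and 0.044 m); the robot touches nothing.
It fails at once if the vial is pushed more than 25 mm from its place (distance of vial_centre from where it was at the start of the episode above 0.025 m).
It fails at once if the balance weight is pushed more than 25 mm from its place (distance of weight_centre from where it was at the start of the episode above 0.025 m).
It fails at once if the hex-key set is pushed more than 25 mm from its place (distance of hex_set_centre from where it was at the start of the episode above 0.025 m).
It fails at once if the marker is pushed more than 25 mm from its place (distance of marker_centre from where it was at the start of the episode above 0.025 m).
It also fails if it takes over 122 s, if anything falls off the work surface, if the arm or the gripper's body presses on something with over 40 N, if the wrist force passes 120 N, or if a joint passes its speed limit or range.

## Working session

There is one attempt and no reset: what is moved stays moved. The work goes in short steps, Python scripts to look and compute and a shell command to move; the robot and the scene stay as the last step left them, time stands still between calls to the robot, and variables do not carry over. Pictures are saved under pics/ and viewed, about 12 in all and at most 16, crops included, and the job is handed in when it is done.

```bash
mkdir -p pics
cat > h.py <<'E'
import numpy as np, cv2
from rig import sense, eyes, arm
from scipy.spatial.transform import Rotation as R
def cam(n):
    m=eyes.camera_model(n); return np.array(m["mtx"],float),m["k1"],cv2.Rodrigues(np.array(m["rvec"],float))[0],np.array(m["tvec"],float).ravel()
def ray(n,u,v):
    K,k,Rm,t=cam(n); d=np.linalg.solve(K,[u,v,1.])[:2]; s=d.copy()
    for _ in range(20): s=d/(1+k*(s@s))
    return -Rm.T@t, Rm.T@np.array([s[0],s[1],1])
def at(n,u,v,z):
    c,d=ray(n,u,v); return c+d*(z-c[2])/d[2]
def proj(n,p):
    K,k,Rm,t=cam(n); q=Rm@np.array(p)+t; s=q[:2]/q[2]; s=s*(1+k*(s@s)); return (K@[s[0],s[1],1])[:2]
def snap(n,f):
    im=eyes.snapshot(n); cv2.imwrite(f"pics/{f}.png",im[:,:,::-1]); return im
def totool(p):
    s=sense(); return R.from_quat(s["tool_rot"]).inv().apply(np.array(p)-s["ee_pos"])
E
python3 - <<'E'
from h import *
for n in("scene","top"):
    snap(n,n+"0"); K,k,Rm,t=cam(n); print(n,K.round(1).tolist(),k,(-Rm.T@t).round(3),Rm.round(2).tolist())
s=sense();print(s); print(R.from_quat(s["tool_rot"]).as_matrix().round(3))
E
```

```text
scene [[364.0, 0.0, 319.9], [0.0, 364.0, 206.2], [0.0, 0.0, 1.0]] 0.02313119754490285 [-0.013  0.655  0.456] [[-0.81, -0.59, -0.02], [-0.23, 0.35, -0.91], [0.54, -0.73, -0.42]]
top [[438.0, 0.0, 323.0], [0.0, 438.0, 197.6], [0.0, 0.0, 1.0]] -0.11914550469390078 [0.248 0.01  1.192] [[0.01, -1.0, 0.0], [-0.98, -0.01, -0.19], [0.19, -0.0, -0.98]]
{'time_s': 0.1, 'joints': array([-1.32440376e+00,  3.13335904e-01,  1.49832071e+00, -2.47786080e-05,
        1.33102836e+00, -2.23407408e-01]), 'joint_velocities': array([-0.0031242 , -0.00091733, -0.00280688, -0.00155863, -0.00028181,
        0.00131585]), 'effort': array([ 2.44311894e-03, -4.02807999e+01, -2.52646637e+01,  6.95065968e-02,
        3.41584766e-02, -5.27521058e-05]), 'ee_pos': array([ 0.2375977 , -0.46791544,  0.23826327]), 'tool_rot': array([-0.16459103,  0.68807343, -0.68730129,  0.16456513]), 'force': array([ 0.63505012, -0.12572833,  0.96354397]), 'torque': array([ 0.01609224, -0.03302712, -0.00283835]), 'opening': 0.9994306566001885}
[[-0.892 -0.     0.453]
 [-0.453  0.001 -0.892]
 [-0.    -1.    -0.001]]
```

View pics/scene0.png

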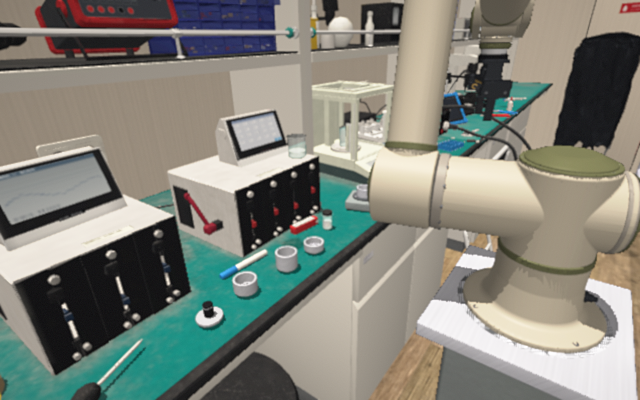

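View pics/top0.png

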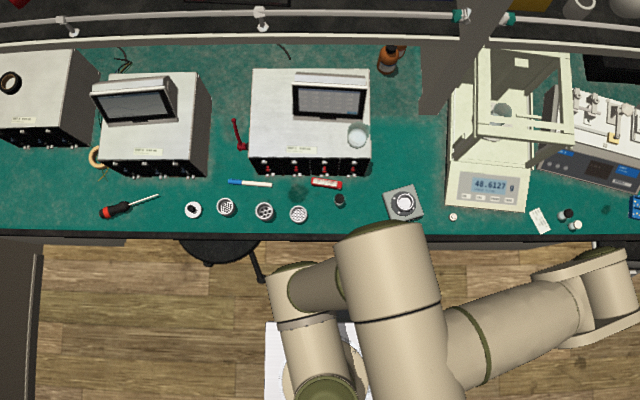

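Run:
```python
import cv2
a=cv2.imread("pics/top0.png")
c=cv2.resize(a[170:235,175:375],None,fx=4,fy=4,interpolation=cv2.INTER_CUBIC)
d=cv2.resize(a[170:235,340:540],None,fx=4,fy=4,interpolation=cv2.INTER_CUBIC)
cv2.imwrite("pics/c1.png",cv2.vconcat([c,d]))
```

```text
(no output)
```

View pics/c1.png

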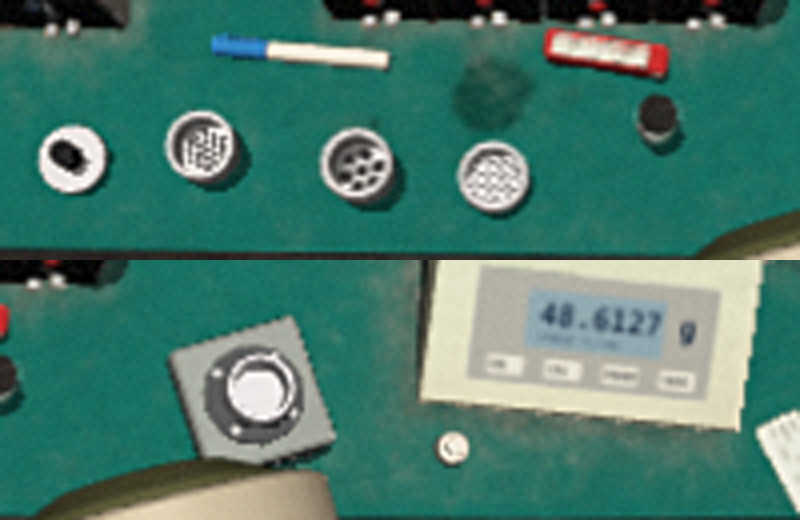

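Run:
```python
from h import *
P={}
for n,x,y,ox,z in [("lid",72,158,175,.014),("med",201,145,175,.034),("coarse",356,163,175,.044),("fine",493,177,175,.026),("pan",263,126,340,.060),("vialcap",657,112,175,.05),("weight",453,189,340,.022)]:
    p=at("top",(x+.5)/4-.5+ox,(y+.5)/4-.5+170,z); P[n]=p
    print(n,p.round(4),"r",np.hypot(*p[:2]).round(3),"scene px",proj("scene",p).round(1))
for u,v in [(340+420/4,170+140/4),(340+740/4,170+170/4),(250,175),(370,175)]: print(at("top",u,v,0.03).round(3))
p=P["fine"].copy();p[2]=.1
print("to fine z.1",totool(p).round(4))
a=cv2.imread("pics/scene0.png"); cv2.imwrite("pics/c2.png",cv2.resize(a[200:340,180:380],None,fx=4,fy=4,interpolation=cv2.INTER_CUBIC))
```

```text
lid [0.4468 0.368  0.014 ] r 0.579 scene px [208.9 314.9]
med [0.4533 0.2738 0.034 ] r 0.53 scene px [244.8 277.7]
coarse [0.4403 0.1668 0.044 ] r 0.471 scene px [285.8 250.8]
fine [0.4347 0.0764 0.026 ] r 0.441 scene px [313.7 241. ]
pan [ 0.4657 -0.2088  0.06  ] r 0.51 scene px [363.9 186.2]
vialcap [ 0.4755 -0.0332  0.05  ] r 0.477 scene px [326.3 210.4]
weight [ 0.4302 -0.3463  0.022 ] r 0.552 scene px [395.1 186.1]
[ 0.462 -0.323  0.03 ]
[ 0.442 -0.55   0.03 ]
[0.541 0.21  0.03 ]
[ 0.543 -0.119  0.03 ]
to fine z.1 [-0.4221  0.1388 -0.396 ]
```

View pics/c2.png

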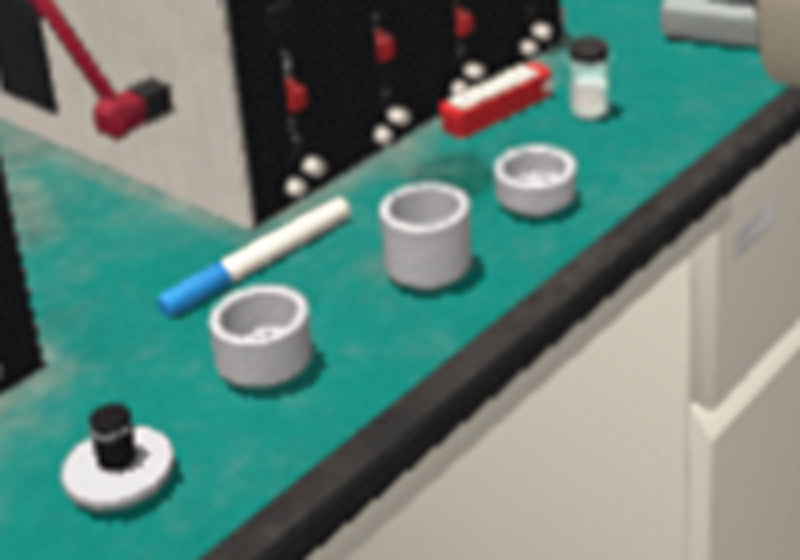

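```bash
python3 -m inch '[[-0.22,0.05,-0.2,0.24,1],[-0.422,0.119,-0.396,0.47,1],[-0.422,0.119,-0.396,0.47,1],[-0.422,0.119,-0.396,0.47,1],[-0.422,0.119,-0.396,0.47,1],[-0.422,0.119,-0.396,0.47,1],[-0.422,0.119,-0.396,0.47,1],[-0.422,0.119,-0.396,0.47,1],[-0.422,0.119,-0.396,0.47,0.4],[-0.422,0.119,-0.396,0.47,0.4],[-0.422,0.119,-0.396,0.47,0.4],[-0.422,0.119,-0.396,0.47,0.4],[-0.422,0.119,-0.396,0.47,0.4],[-0.422,0.119,-0.396,0.47,0.4],[-0.422,0.119,-0.396,0.47,0.4],[-0.422,0.119,-0.396,0.47,0.4],[-0.422,0.119,-0.396,0.47,0.4],[-0.422,0.119,-0.396,0.47,0.4],[-0.422,0.119,-0.396,0.47,0.4],[-0.422,0.119,-0.396,0.47,0.4]]'
python3 - <<'E'
from h import *
s=sense();print(R.from_quat(s["tool_rot"]).as_matrix().round(3),s["joints"].round(2),totool([.4347,.0764,.011]).round(4))
a=snap("scene","s1");b=snap("top","t1")
cv2.imwrite("pics/v1.png",cv2.hconcat([cv2.resize(im[y:y+100,x:x+100,::-1],(400,400),interpolation=cv2.INTER_CUBIC) for im,x,y in((a,260,160),(b,240,160))]))
# pan refine in top image
cv2.imwrite("pics/pan.png",cv2.resize(b[180:225,380:425,::-1],(540,540),interpolation=cv2.INTER_CUBIC))
E
```

```text
time_s: 1.77
ee_pos: [0.4346, 0.0752, 0.1201]
tool_rot: [0.001, 0.707, -0.707, -0.001]
force: [-0.2, 0.1, 0.6]
opening: 0.699
[[-1.     0.    -0.002]
 [ 0.002  0.001 -1.   ]
 [-0.    -1.    -0.001]] [-0.1   0.27  1.89  0.    0.97  1.48] [-1.000e-04  1.091e-01 -1.100e-03]
```

View pics/v1.png

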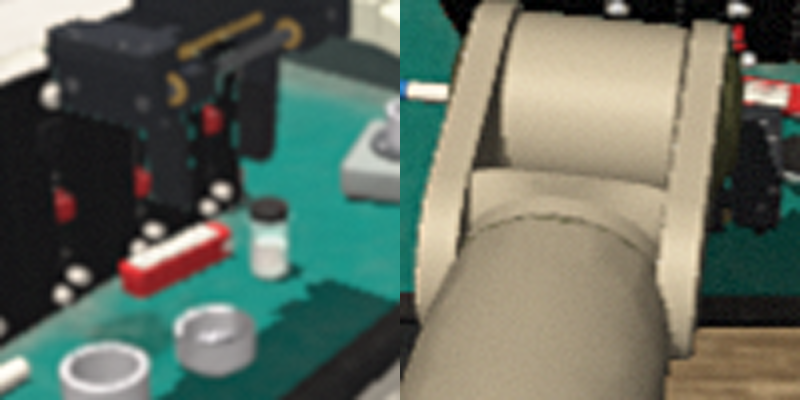

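View pics/pan.png

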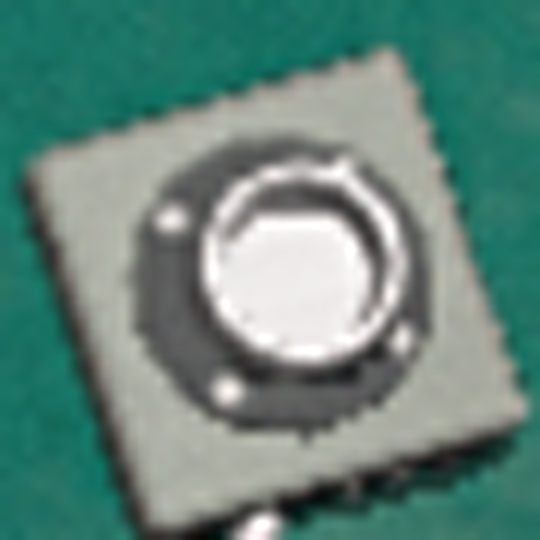

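Run:
```python
from h import *
f=lambda x,y:(380+(x+.5)/12-.5,180+(y+.5)/12-.5)
print(at("top",*f(304,262),.06).round(4),at("top",*f(283,285),.035).round(4),at("top",*f(275,290),.031).round(4))
print("tcp px",proj("scene",[.4346,.0752,.1201]),"rim fine by scene",at("scene",313.6,242.9,.026).round(4),
"c1", at("scene",260+(215+.5)/4-.5,160+(325+.5)/4-.5,.026).round(4), "med",at("scene",244.9,278.6,.034).round(4),"coarse",at("scene",286.1,251.6,.044).round(4),"lid",at("scene",209.4,316.6,.014).round(4))
```

```text
[ 0.465  -0.2075  0.06  ] [ 0.4645 -0.2074  0.035 ] [ 0.464  -0.2063  0.031 ]
tcp px [312.92877022 203.9404978 ] rim fine by scene [0.4297 0.0834 0.026 ] c1 [0.4356 0.0764 0.026 ] med [0.4508 0.2758 0.034 ] coarse [0.4378 0.1687 0.044 ] lid [0.4426 0.3703 0.014 ]
```

```bash
python3 -m inch '[[0,0.036,-0.001,0,0.4],[0,0.072,-0.001,0,0.4],[0,0.1,-0.001,0,0.4],[0,0.11,-0.001,0,0.4],[0,0.11,-0.001,0,0.4],[0,0.11,-0.001,0,0],[0,0.11,-0.001,0,-0.5],[0,0.11,-0.001,0,-0.5],[0,0.11,-0.001,0,-0.5],[0,0.11,-0.001,0,-0.5],[0,0.11,-0.001,0,-0.5],[0,0.11,-0.001,0,-0.5]]' 20; python3 -m inch '[[0,-0.03,0,0,-0.5],[0,-0.06,0,0,-0.5],[0,-0.10,0,0,-0.5],[0,-0.12,0,0,-0.5],[0,-0.12,0,0,-0.5]]'
python3 - <<'E'
from h import *
a=snap("scene","s2")
print(totool([.465,-.2075,.10]).round(4))
cv2.imwrite("pics/v2.png",cv2.resize(a[150:260,260:400,::-1],(700,550),interpolation=cv2.INTER_CUBIC))
E
```

```text
time_s: 2.87
ee_pos: [0.4354, 0.0765, 0.0111]
tool_rot: [0.001, 0.707, -0.707, 0.0]
force: [-1.3, -0.9, 7.7]
opening: 0.532
time_s: 3.28
ee_pos: [0.4371, 0.0764, 0.1353]
tool_rot: [-0.004, -0.707, 0.707, -0.003]
force: [0.4, -0.8, 0.0]
opening: 0.529
[-0.0292  0.0329  0.2839]
```

View pics/v2.png

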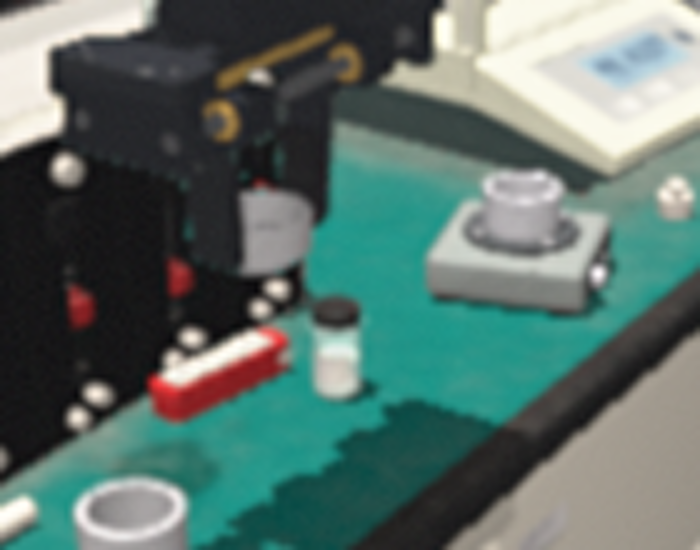

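Run:
```python
from h import *
a=cv2.imread("pics/s2.png")
cv2.imwrite("pics/v3.png",cv2.resize(a[180:215,290:335],None,fx=14,fy=14,interpolation=cv2.INTER_CUBIC))
p=np.array([.4365,.0768,.1253])
s=sense(); print(R.from_quat(s["tool_rot"]).as_matrix().round(3))
for n,dz in(("rim",.013),("ringbottom",-.005)): print(n,[((proj("scene",p+[.0235*np.cos(t),.0235*np.sin(t),dz+.013])-[290,180])*14).round() for t in np.arange(0,6.28,.785)])
```

```text
[[-1.     0.007 -0.001]
 [ 0.001  0.    -1.   ]
 [-0.007 -1.    -0.   ]]
rim [array([181., 122.]), array([149., 165.]), array([206., 203.]), array([320., 212.]), array([422., 186.]), array([449., 142.]), array([389., 106.]), array([280.,  98.])]
ringbottom [array([185., 227.]), array([154., 271.]), array([210., 311.]), array([324., 320.]), array([424., 294.]), array([451., 248.]), array([392., 210.]), array([283., 202.])]
```

View pics/v3.png

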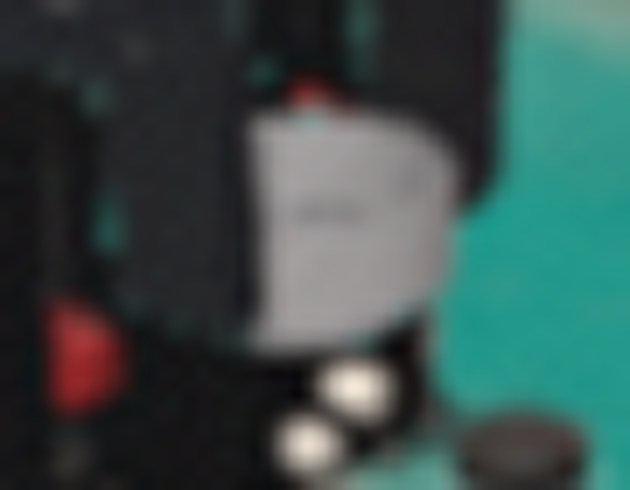

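```bash
python3 -m inch '[[-0.004,0,0.036,0,-0.5],[-0.008,0,0.072,0,-0.5],[-0.012,0,0.108,0,-0.5],[-0.016,0,0.144,0,-0.5],[-0.02,0,0.18,0,-0.5],[-0.023,0,0.216,0,-0.5],[-0.026,0,0.25,0,-0.5],[-0.028,0,0.275,0,-0.5],[-0.029,0,0.284,0,-0.5],[-0.029,0.02,0.284,0,-0.5],[-0.029,0.033,0.284,0,-0.5],[-0.029,0.033,0.284,0,-0.5],[-0.029,0.033,0.284,0,-0.5]]'
python3 - <<'E'
from h import *
s=sense();print(s["joints"].round(2),s["force"].round(1),totool([.465,-.2075,.063]).round(4))
a=snap("scene","s3");b=snap("top","t3")
cv2.imwrite("pics/v4.png",cv2.hconcat([cv2.resize(im[y:y+60,x:x+60,::-1],(400,400),interpolation=cv2.INTER_CUBIC) for im,x,y in((a,335,150),(b,375,175))]))
E
```

```text
time_s: 4.42
ee_pos: [0.4643, -0.2066, 0.099]
tool_rot: [0.002, 0.708, -0.706, 0.001]
force: [0.1, -0.3, -0.5]
opening: 0.529
[-0.65  0.43  1.72  0.01  0.98  0.92] [ 0.1 -0.3 -0.5] [-0.0006  0.036   0.001 ]
```

View pics/v4.png

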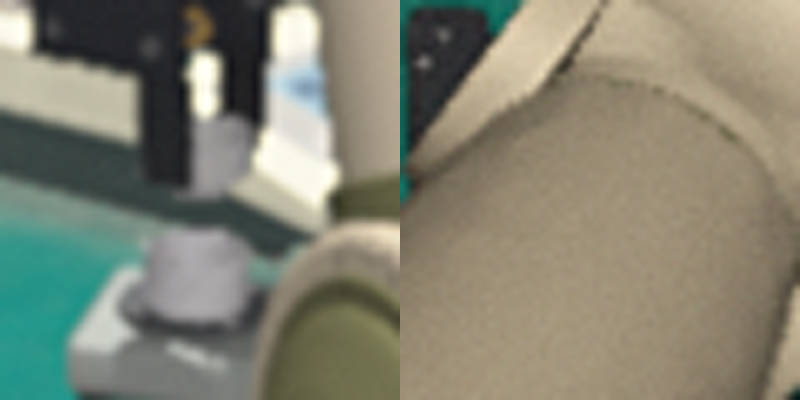

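```bash
python3 -m inch '[[-0.001,0.012,0.001,0,-0.5],[-0.001,0.022,0.001,0,-0.5],[-0.001,0.029,0.001,0,-0.5],[-0.001,0.033,0.001,0,-0.5],[-0.001,0.035,0.001,0,-0.5],[-0.001,0.036,0.001,0,-0.5],[-0.001,0.036,0.001,0,-0.5],[-0.001,0.036,0.001,0,-0.5]]'
```

```text
time_s: 5.18
ee_pos: [0.4662, -0.2082, 0.0645]
tool_rot: [0.003, 0.707, -0.707, 0.002]
force: [-2.1, 0.2, -0.8]
opening: 0.526
```

```bash
python3 -m inch '[[0,0.001,0,0,-0.5],[0,0.003,0,0,-0.5],[0,0.003,0,0,-0.5]]'; python3 -m inch '[[0,0.001,0,0,-0.5],[0,0.002,0,0,-0.5],[0,0.002,0,0,-0.5]]'
```

```text
time_s: 5.43
ee_pos: [0.4664, -0.2082, 0.0627]
tool_rot: [-0.003, -0.707, 0.707, -0.003]
force: [-5.2, 2.3, 12.0]
opening: 0.524
time_s: 5.68
ee_pos: [0.4665, -0.2083, 0.0625]
tool_rot: [-0.003, -0.707, 0.707, -0.003]
force: [-9.2, 4.0, 20.3]
opening: 0.531
```

```bash
python3 -m inch '[[0,0,0,0,0.2],[0,0,0,0,0.4],[0,0,0,0,0.4],[0,0,0,0,0.4],[0,-0.03,0,0,0.4],[0,-0.06,0,0,0.4],[0,-0.1,0,0,0.4],[0,-0.1,0,0,0.4]]'; python3 -m inch '[[0,0,-0.04,0,0.4],[0,0,-0.08,0,0.4],[0,0,-0.12,0,0.4],[0,0,-0.16,0,0.4],[0,0,-0.2,0,0.4],[0,0,-0.24,0,0.4],[0,0,-0.28,0,0.4],[0.005,0,-0.32,0,0.4],[0.01,0,-0.36,0,0.4],[0.012,0,-0.4,0,0.4],[0.014,0,-0.44,0,0.4],[0.015,0,-0.483,0,0.4],[0.015,0,-0.483,0,0.4],[0.015,0,-0.483,0,0.4]]'
python3 - <<'E'
from h import *
a=snap("scene","s4");b=snap("top","t4")
print(totool([.453,.274,.1]).round(4))
cv2.imwrite("pics/v5.png",cv2.hconcat([cv2.resize(im[y:y+50,x:x+50,::-1],(400,400),interpolation=cv2.INTER_CUBIC) for im,x,y in((a,340,165),(b,378,175))]))
E
```

```text
time_s: 6.35
ee_pos: [0.468, -0.2098, 0.1688]
tool_rot: [-0.006, -0.704, 0.71, -0.006]
force: [0.4, -0.3, 1.8]
opening: 0.702
time_s: 7.52
ee_pos: [0.4524, 0.2747, 0.1643]
tool_rot: [-0.005, -0.704, 0.71, -0.007]
force: [0.2, -0.6, -0.1]
opening: 0.701
[ 0.001   0.0645 -0.002 ]
```

View pics/v5.png

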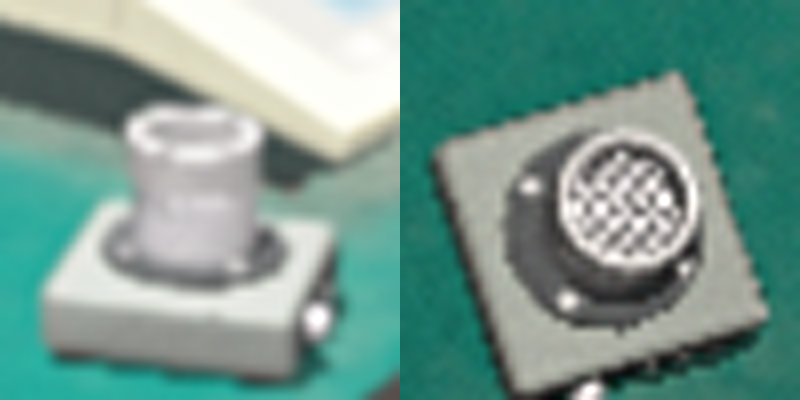

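```bash
python3 - <<'E'
from h import *
print(at("top",406.1,199.3,.078).round(4)); s=sense(); print(R.from_quat(s["tool_rot"]).as_matrix().round(3),totool([.453,.274,.011]).round(4))
E
python3 -m inch '[[0.001,0.04,-0.001,0,0.4],[0.001,0.08,-0.001,0,0.4],[0.001,0.12,-0.001,0,0.4],[0.001,0.14,-0.001,0,0.4],[0.001,0.152,-0.001,0,0.4],[0.001,0.152,-0.001,0,0.4],[0.001,0.152,-0.001,0,0.4]]'; python3 -m inch '[[0,0,0,0,0],[0,0,0,0,-0.5],[0,0,0,0,-0.5],[0,0,0,0,-0.5],[0,0,0,0,-0.5],[0,0,0,0,-0.5],[0,0,0,0,-0.5]]'
```

```text
[ 0.4671 -0.2074  0.078 ]
[[-1.     0.016  0.   ]
 [-0.    -0.008 -1.   ]
 [-0.016 -1.     0.008]] [ 0.0024  0.1535 -0.0028]
time_s: 8.2
ee_pos: [0.4548, 0.2711, 0.0127]
tool_rot: [-0.006, -0.704, 0.71, -0.005]
force: [0.5, 0.5, 0.8]
opening: 0.699
time_s: 8.78
ee_pos: [0.4556, 0.271, 0.0139]
tool_rot: [-0.007, -0.704, 0.71, -0.006]
force: [1.0, -3.1, 6.7]
opening: 0.528
```

```bash
python3 -m inch '[[0,-0.03,0,0,-0.5],[0,-0.07,0,0,-0.5],[0,-0.11,0,0,-0.5],[0,-0.14,0,0,-0.5],[0,-0.14,0.04,0,-0.5],[0,-0.14,0.08,0,-0.5],[0,-0.14,0.12,0,-0.5],[-0.002,-0.14,0.16,0,-0.5],[-0.004,-0.14,0.2,0,-0.5],[-0.006,-0.14,0.24,0,-0.5],[-0.008,-0.14,0.28,0,-0.5],[-0.01,-0.14,0.32,0,-0.5],[-0.012,-0.14,0.36,0,-0.5],[-0.013,-0.14,0.4,0,-0.5],[-0.013,-0.14,0.44,0,-0.5],[-0.015,-0.13,0.47,0,-0.5],[-0.015,-0.11,0.479,0,-0.5],[-0.015,-0.1,0.479,0,-0.5],[-0.015,-0.1,0.479,0,-0.5],[-0.015,-0.1,0.479,0,-0.5]]'
python3 - <<'E'
from h import *
s=sense();print(R.from_quat(s["tool_rot"]).as_matrix().round(3),s["force"].round(1),totool([.469,-.2075,.084]).round(4))
a=snap("scene","s5")
cv2.imwrite("pics/v6.png",cv2.resize(a[145:215,330:400,::-1],(500,500),interpolation=cv2.INTER_CUBIC))
E
```

```text
time_s: 10.45
ee_pos: [0.4679, -0.2061, 0.1181]
tool_rot: [-0.006, -0.704, 0.71, -0.006]
force: [-0.3, 1.2, -0.5]
opening: 0.524
[[-1.     0.017 -0.001]
 [ 0.001 -0.007 -1.   ]
 [-0.017 -1.     0.007]] [-0.3  1.2 -0.5] [-0.0005  0.0341  0.0012]
```

View pics/v6.png

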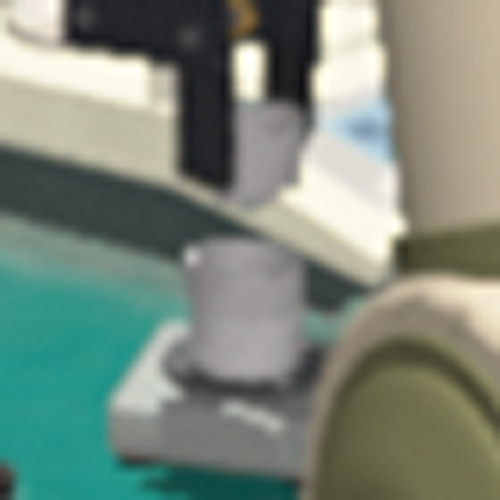

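```bash
python3 -m inch '[[0,0.012,0.001,0,-0.5],[0,0.022,0.001,0,-0.5],[0,0.029,0.001,0,-0.5],[0,0.032,0.001,0,-0.5],[0,0.034,0.001,0,-0.5],[0,0.034,0.001,0,-0.5],[0,0.034,0.001,0,-0.5]]'
```

```text
time_s: 11.08
ee_pos: [0.4691, -0.2075, 0.0851]
tool_rot: [-0.007, -0.704, 0.71, -0.007]
force: [-0.0, 0.5, -0.9]
opening: 0.528
```

```bash
python3 -m inch '[[0,0.001,0,0,-0.5],[0,0.003,0,0,-0.5],[0,0.003,0,0,-0.5]]'
```

```text
time_s: 11.33
ee_pos: [0.4696, -0.2078, 0.0835]
tool_rot: [-0.007, -0.704, 0.71, -0.007]
force: [-3.0, 2.3, 12.3]
opening: 0.532
```

```bash
python3 -m inch '[[0,0,0,0,0.2],[0,0,0,0,0.4],[0,0,0,0,0.4],[0,0,0,0,0.4],[0,-0.03,0,0,0.4],[0,-0.06,0,0,0.4],[0,-0.1,0,0,0.4],[0,-0.1,0,0,0.4],[0.004,-0.1,-0.04,0,0.4],[0.008,-0.1,-0.08,0,0.4],[0.012,-0.1,-0.12,0,0.4],[0.016,-0.1,-0.16,0,0.4],[0.02,-0.1,-0.2,0,0.4],[0.023,-0.1,-0.24,0,0.4],[0.026,-0.1,-0.28,0,0.4],[0.029,-0.1,-0.32,0,0.4],[0.03,-0.1,-0.36,0,0.4],[0.03,-0.1,-0.375,0,0.4],[0.03,-0.1,-0.375,0,0.4],[0.03,-0.1,-0.375,0,0.4]]'
python3 - <<'E'
from h import *
a=snap("scene","s6");b=snap("top","t6")
s=sense();print(s["ee_pos"].round(4),R.from_quat(s["tool_rot"]).as_matrix().round(3),totool([.4395,.1675,.012]).round(4))
cv2.imwrite("pics/v7.png",cv2.hconcat([cv2.resize(im[y:y+50,x:x+50,::-1],(400,400),interpolation=cv2.INTER_CUBIC) for im,x,y in((a,340,155),(b,378,170))]))
E
```

```text
time_s: 13.0
ee_pos: [0.4375, 0.1684, 0.179]
tool_rot: [-0.007, -0.704, 0.71, -0.008]
force: [1.0, 0.2, 0.3]
opening: 0.7
[0.4378 0.1672 0.1792] [[-1.     0.02  -0.001]
 [ 0.001 -0.01  -1.   ]
 [-0.02  -1.     0.01 ]] [ 0.0016  0.1672 -0.0019]
```

View pics/v7.png

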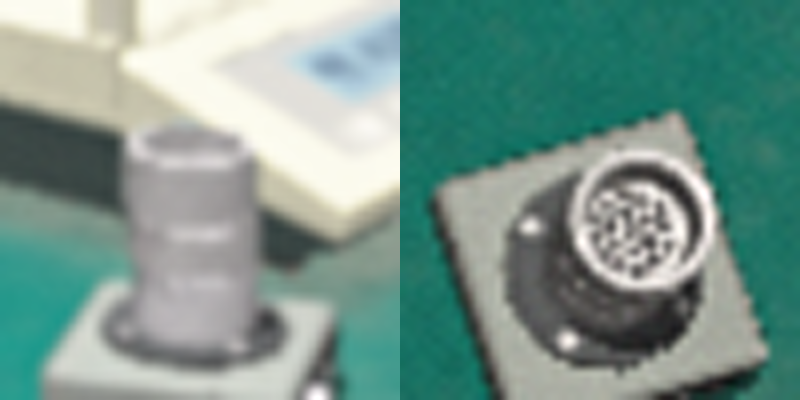

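```bash
python3 -c "
from h import *;print(at('top',407.8,197.0,.104).round(4))"
python3 -m inch '[[0.001,0.04,-0.001,0,0.4],[0.001,0.08,-0.002,0,0.4],[0.001,0.12,-0.002,0,0.4],[0.001,0.15,-0.002,0,0.4],[0.001,0.163,-0.002,0,0.4],[0.001,0.167,-0.002,0,0.4],[0.001,0.167,-0.002,0,0.4],[0.001,0.167,-0.002,0,0],[0.001,0.167,-0.002,0,-0.5],[0.001,0.167,-0.002,0,-0.5],[0.001,0.167,-0.002,0,-0.5],[0.001,0.167,-0.002,0,-0.5],[0.001,0.167,-0.002,0,-0.5],[0.001,0.167,-0.002,0,-0.5]]'; python3 -c "
from h import *;print(totool([.469,-.2075,.16]).round(4))"
```

```text
[ 0.468  -0.2068  0.104 ]
time_s: 14.27
ee_pos: [0.441, 0.1675, 0.0134]
tool_rot: [-0.008, -0.704, 0.711, -0.008]
force: [-0.8, -3.2, 7.0]
opening: 0.532
[-0.0316 -0.1422  0.3764]
```

```bash
python3 -m inch '[[0,-0.03,0,0,-0.5],[0,-0.07,0,0,-0.5],[0,-0.11,0,0,-0.5],[0,-0.145,0,0,-0.5],[0,-0.155,0.04,0,-0.5],[-0.004,-0.155,0.08,0,-0.5],[-0.008,-0.155,0.12,0,-0.5],[-0.012,-0.155,0.16,0,-0.5],[-0.016,-0.155,0.2,0,-0.5],[-0.02,-0.155,0.24,0,-0.5],[-0.024,-0.155,0.28,0,-0.5],[-0.028,-0.155,0.32,0,-0.5],[-0.032,-0.155,0.36,0,-0.5],[-0.032,-0.145,0.376,0,-0.5],[-0.032,-0.132,0.376,0,-0.5],[-0.032,-0.132,0.376,0,-0.5],[-0.032,-0.132,0.376,0,-0.5]]'
python3 - <<'E'
from h import *
print(totool([.470,-.207,.1095]).round(4))
a=snap("scene","s7")
cv2.imwrite("pics/v8.png",cv2.resize(a[125:215,320:410,::-1],(540,540),interpolation=cv2.INTER_CUBIC))
E
```

```text
time_s: 15.68
ee_pos: [0.4694, -0.2068, 0.1498]
tool_rot: [-0.008, -0.704, 0.71, -0.007]
force: [0.5, -0.0, -0.6]
opening: 0.536
[ 0.0002  0.0403 -0.0002]
```

View pics/v8.png

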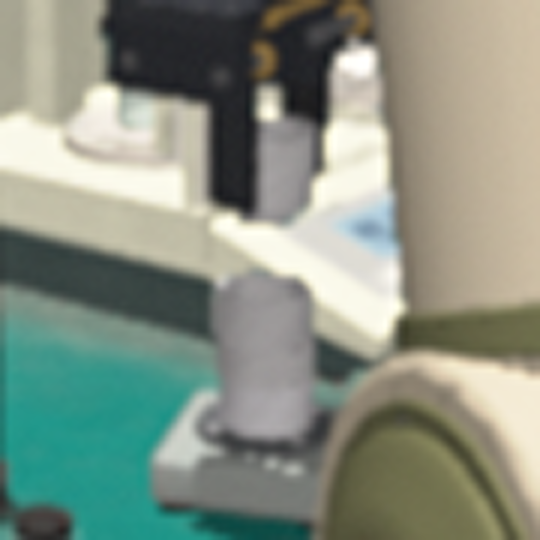

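Coarse sieve held over the stack (right edges both near x≈315 of the crop). Descending.

```bash
python3 -m inch '[[0,0.012,0,0,-0.5],[0,0.024,0,0,-0.5],[0,0.033,0,0,-0.5],[0,0.037,0,0,-0.5],[0,0.04,0,0,-0.5],[0,0.04,0,0,-0.5],[0,0.04,0,0,-0.5]]'
```

```text
time_s: 16.32
ee_pos: [0.4708, -0.2071, 0.1108]
tool_rot: [-0.008, -0.703, 0.711, -0.008]
force: [-0.7, 0.6, -1.5]
opening: 0.53
```

```bash
python3 -m inch '[[0,0.001,0,0,-0.5],[0,0.003,0,0,-0.5],[0,0.003,0,0,-0.5]]'
```

```text
time_s: 16.57
ee_pos: [0.4713, -0.2074, 0.1093]
tool_rot: [-0.009, -0.703, 0.711, -0.009]
force: [-4.1, 1.8, 11.3]
opening: 0.533
```

```bash
python3 -m inch '[[0,0,0,0,0.2],[0,0,0,0,0.4],[0,0,0,0,0.4],[0,0,0,0,0.4],[0,-0.03,0,0,0.4],[0,-0.06,0,0,0.4],[0,-0.1,0,0,0.4],[0,-0.1,0,0,0.4]]'; python3 -m inch '[[0,0,-0.04,0,0.4],[0,0,-0.08,0,0.4],[0,0,-0.12,0,0.4],[0.002,0,-0.16,0,0.4],[0.004,0.01,-0.2,0,0.4],[0.006,0.02,-0.24,0,0.4],[0.008,0.03,-0.28,0,0.4],[0.01,0.04,-0.32,0,0.4],[0.013,0.05,-0.36,0,0.4],[0.016,0.06,-0.4,0,0.2],[0.019,0.07,-0.44,0,0],[0.022,0.08,-0.48,0,0],[0.024,0.09,-0.52,0,0],[0.026,0.1,-0.55,0,0],[0.027,0.1,-0.576,0,0],[0.027,0.1,-0.576,0,0],[0.027,0.1,-0.576,0,0]]';  python3 - <<'E'
from h import *
a=snap("scene","s8");b=snap("top","t8")
s=sense();print(s["ee_pos"].round(4),R.from_quat(s["tool_rot"]).as_matrix().round(3),totool([.445,.369,.018]).round(4))
cv2.imwrite("pics/v9.png",cv2.hconcat([cv2.resize(im[y:y+h,x:x+w,::-1],(w*k,h*k),interpolation=cv2.INTER_CUBIC) for im,x,y,w,h,k in((a,340,125,50,80,6),(b,378,160,60,60,8),(a,170,265,60,60,8))] if 0 else [cv2.resize(im[y:y+60,x:x+40,::-1],(266,400),interpolation=cv2.INTER_CUBIC) for im,x,y in((a,345,135),(b,385,160),(a,190,265))]))
E
```

```text
time_s: 17.23
ee_pos: [0.4708, -0.2076, 0.2159]
tool_rot: [-0.012, -0.701, 0.713, -0.012]
force: [0.9, -0.1, 0.5]
opening: 0.7
time_s: 18.65
ee_pos: [0.4467, 0.3672, 0.104]
tool_rot: [-0.011, -0.7, 0.713, -0.013]
force: [0.6, -0.3, 0.1]
opening: 0.499
[0.4473 0.3658 0.1046] [[-0.999  0.034 -0.   ]
 [-0.    -0.018 -1.   ]
 [-0.034 -0.999  0.018]] [ 0.0052  0.0864 -0.0048]
```

View pics/v9.png

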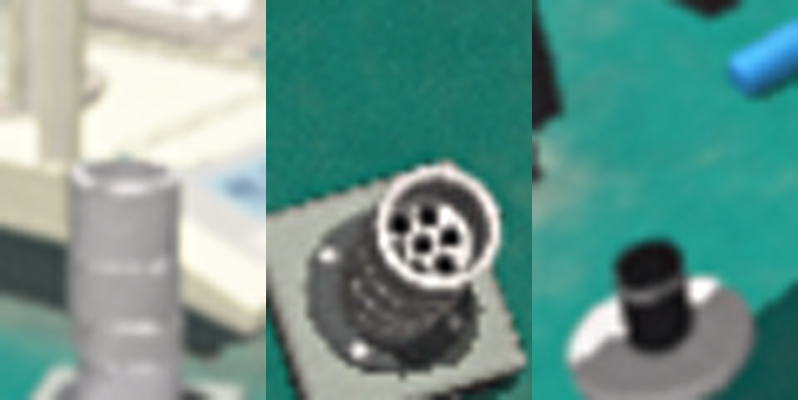

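Run:
```python
from h import *
print("coarse rim",at("top",410.4,193.5,.14).round(4),"knobtop",at("scene",206.9,303.8,.04).round(4),"disc",at("scene",208.9,315.6,.014).round(4))
print(totool([.445,.369,.019]).round(4))
```

```text
coarse rim [ 0.4696 -0.2064  0.14  ] knobtop [0.4452 0.369  0.04  ] disc [0.4454 0.3692 0.014 ]
[ 0.0051  0.0854 -0.0048]
```

```bash
python3 -m inch '[[0.005,0.03,-0.005,0,0],[0.005,0.06,-0.005,0,0],[0.005,0.078,-0.005,0,0],[0.005,0.085,-0.005,0,0],[0.005,0.085,-0.005,0,0],[0.005,0.085,-0.005,0,0]]'; python3 -m inch '[[0,0,0,0,-0.5],[0,0,0,0,-1],[0,0,0,0,-1],[0,0,0,0,-1],[0,0,0,0,-1],[0,0,0,0,-1],[0,0,0,0,-1],[0,0,0,0,-1],[0,0,0,0,-1]]' 20; python3 -c "
from h import *;print(totool([.47,-.2065,.17]).round(4), sense()['force'])"
```

```text
time_s: 19.25
ee_pos: [0.4459, 0.3689, 0.0204]
tool_rot: [-0.013, -0.701, 0.713, -0.012]
force: [-0.4, 0.1, -0.9]
opening: 0.501
time_s: 20.0
ee_pos: [0.4461, 0.369, 0.0209]
tool_rot: [-0.013, -0.701, 0.713, -0.012]
force: [-0.0, -1.4, 5.9]
opening: 0.197
[-0.0295 -0.1381  0.578 ] [-0.02722229 -1.35253805  5.87617106]
```

```bash
python3 -m inch '[[0,-0.03,0,0,-1],[0,-0.07,0,0,-1],[0,-0.11,0,0,-1],[0,-0.15,0.01,0,-1],[0,-0.17,0.04,0,-1],[-0.004,-0.175,0.08,0,-1],[-0.006,-0.175,0.12,0,-1],[-0.008,-0.175,0.16,0,-1],[-0.01,-0.175,0.2,0,-1],[-0.012,-0.175,0.24,0,-1],[-0.015,-0.175,0.28,0,-1],[-0.018,-0.175,0.32,0,-1],[-0.02,-0.175,0.36,0,-1],[-0.023,-0.175,0.4,0,-1],[-0.025,-0.17,0.44,0,-1],[-0.027,-0.165,0.48,0,-1],[-0.029,-0.16,0.52,0,-1],[-0.03,-0.155,0.55,0,-1],[-0.03,-0.155,0.578,0,-1],[-0.03,-0.155,0.578,0,-1]]'; python3 -m inch '[[0,0,0,0,-1]]'
python3 - <<'E'
from h import *
print(totool([.4705,-.2065,.153]).round(4))
a=snap("scene","s9")
cv2.imwrite("pics/v10.png",cv2.resize(a[105:195,320:410,::-1],(540,540),interpolation=cv2.INTER_CUBIC))
E
```

```text
time_s: 21.67
ee_pos: [0.4694, -0.2102, 0.1861]
tool_rot: [-0.014, -0.701, 0.713, -0.01]
force: [0.3, -0.0, 0.0]
opening: 0.2
time_s: 21.75
ee_pos: [0.4691, -0.2105, 0.1856]
tool_rot: [-0.014, -0.701, 0.713, -0.01]
force: [-0.1, 0.2, -0.0]
opening: 0.196
[-0.0003  0.0326 -0.0046]
```

View pics/v10.png

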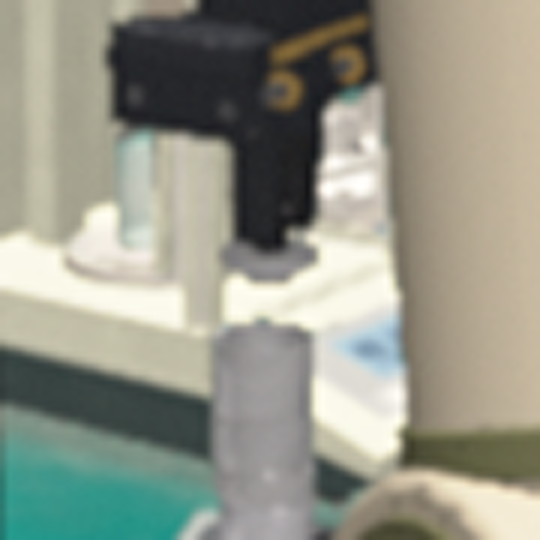

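```bash
python3 -m inch '[[0,0,-0.0045,0,-1],[0,0.004,-0.0045,0,-1],[0,0.014,-0.0045,0,-1],[0,0.022,-0.0045,0,-1],[0,0.028,-0.0045,0,-1],[0,0.031,-0.0045,0,-1],[0,0.032,-0.0045,0,-1],[0,0.032,-0.0045,0,-1],[0,0.032,-0.0045,0,-1]]'
```

```text
time_s: 22.55
ee_pos: [0.4702, -0.2065, 0.1536]
tool_rot: [-0.014, -0.701, 0.713, -0.01]
force: [-0.0, -0.8, -0.4]
opening: 0.195
```

```bash
python3 -m inch '[[0,0.001,0,0,-1],[0,0.003,0,0,-1],[0,0.003,0,0,-1]]'
```

```text
time_s: 22.8
ee_pos: [0.4712, -0.2071, 0.1524]
tool_rot: [-0.015, -0.7, 0.714, -0.011]
force: [-2.7, 1.8, 13.0]
opening: 0.194
```

Seated at the expected height; release, retreat, and check.

```bash
python3 -m inch '[[0,0,0,0,-0.5],[0,0,0,0,-0.3],[0,0,0,0,-0.2],[0,0,0,0,-0.2],[0,0,0,0,-0.2],[0,-0.02,0,0,-0.2],[0,-0.05,0,0,-0.2],[0,-0.08,0,0,-0.2],[0,-0.1,0,0,-0.2],[0,-0.1,-0.04,0,-0.2],[0,-0.1,-0.08,0,-0.2],[0,-0.1,-0.12,0,-0.2],[0,-0.1,-0.16,0,-0.2],[0,-0.1,-0.2,0,-0.2],[0,-0.1,-0.24,0,-0.2],[0,-0.1,-0.28,0,-0.2],[0,-0.1,-0.32,0,-0.2],[0,-0.1,-0.36,0,-0.2],[0,-0.1,-0.36,0,-0.2],[0,-0.1,-0.36,0,-0.2]]'
python3 - <<'E'
from h import *
a=snap("scene","s10");b=snap("top","t10")
A=cv2.resize(a[110:200,335:395,::-1],(400,600),interpolation=cv2.INTER_CUBIC)
B=cv2.resize(b[155:225,385:435,::-1],(400,560),interpolation=cv2.INTER_CUBIC)
cv2.imwrite("pics/v11.png",cv2.hconcat([A,cv2.copyMakeBorder(B,0,40,0,0,0)]))
o=cv2.imread("pics/top0.png")[:,:,::-1]
d=np.abs(b.astype(int)-o).max(2)>60
for n,x,y in(("vial",339,198),("weight",453,217),("marker",250,183),("hex",326,183)): print(n,d[y-8:y+9,x-22:x+23].sum())
print(sense()["force"])
E
```

```text
time_s: 24.47
ee_pos: [0.4695, 0.1562, 0.245]
tool_rot: [-0.014, -0.7, 0.714, -0.012]
force: [-0.4, 0.5, -0.3]
opening: 0.404
vial 0
weight 0
marker 581
hex 0
[ 0.43399418 -1.17621553  0.46979007]
```

View pics/v11.png

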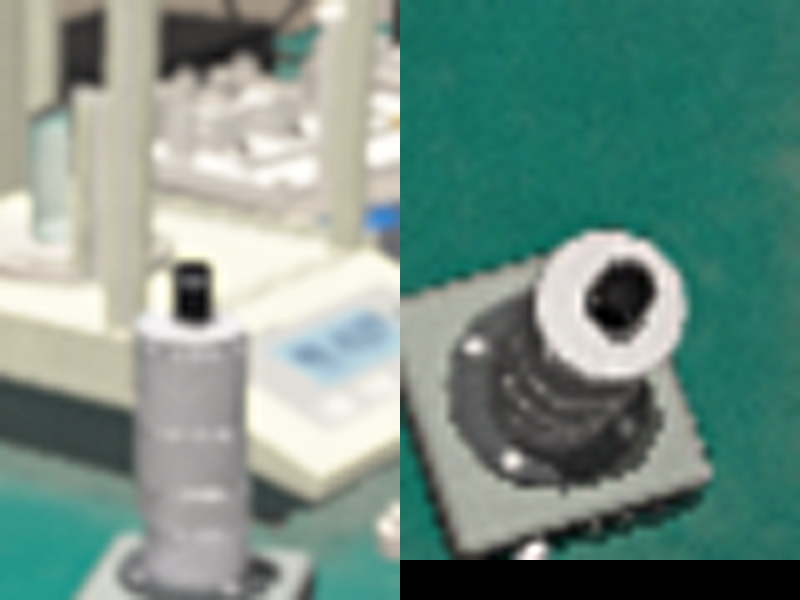

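Run:
```python
from h import *
o=cv2.imread("pics/scene0.png").astype(int)
for f in("s8","s10"):
    d=np.abs(cv2.imread(f"pics/{f}.png")-o).max(2)>60; print(f,d[248:280,218:269].sum())
print("lid top",at("top",385+(611-400)/8-.5,155+305/8-.5,.146).round(4))
arm.hand_in()
```

```text
s8 265
s10 189
lid top [ 0.4705 -0.2064  0.146 ]
the job is handed in; nothing more can be done
```

Run:
```python
import cv2,numpy as np
g=lambda f:cv2.imread(f"pics/{f}.png").astype(int)
for n,w,fs,y,x in(("scene","scene0",("s5","s7","s9","s10"),slice(248,268),slice(218,269)),("top","top0",("t4","t6","t8","t10"),slice(177,189),slice(226,274))):
    for f in fs: print(n,f,(np.abs(g(f)-g(w)).max(2)>60)[y,x].sum())
```

```text
scene s5 0
scene s7 0
scene s9 0
scene s10 0
top t4 203
top t6 500
top t8 0
top t10 420
```

I built the stack on the receiver pan (fine, medium, coarse, then the lid) and handed it in at about 24.5 s of the 122 s allowed. The hand-in gives no verdict, so what follows are my own checks.

- **Seating:** each piece met firm contact (11–20 N) within about 1.5 mm of its expected seated height. The last pictures show the stack upright with even joints. From the top camera, the rim and lid centres all lie within about 4 mm of the pan centre, and each is within about 2 mm of the one below.
- **Robot clear:** the gripper was released and drawn back about 0.36 m, with about 1 N read on the tool.
- **Bystanders:** the vial, balance weight and hex-key set showed no change in the top picture. My first marker check did flag changes, in both cameras. In the scene camera this was the removed medium sieve inside the check window. A tighter window shows no change there in the pictures compared (through the last), though I ran it only after handing in. From the top, the marker is unchanged in the picture taken over the lid. The other top pictures differ, most likely because the arm blocks the view.
- **Tool tilt:** the tool drifted to about 0.04 rad over the job. The lid still looked level after release.

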